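# Pin a mould board onto the sloped carving stand

### The arm

A 6-joint arm with a two-finger parallel gripper is mounted at the origin on the work surface. World frame = base frame: x ahead of the robot, y to its left, z up, the work surface at z = 0. Lengths are in m, angles in rad, forces in N, time in s.
With the tool pointing down it reaches from about 0.325 to 0.9 m from the base axis. Payload 6.1 kg.
Tool frame: the origin (TCP) lies midway between the tips of the shut fingers; the grasp point (between the pads) lies 19 mm behind it; z points along the fingers, y is the direction in which the jaws open and shut (so a half turn about z gives the same grasp; the last joint's range is limited). The gripper opens to 87 mm and grips with 3 to 60 N. Pads are 19 mm wide; open, the fingers measure 117 mm over their backs; the gripper's body (75 mm by 190 mm) begins 51 mm behind the grasp point.
Start: joints at [-1.276, 0.22, 1.526, -0, 1.395, -0.126], TCP at [0.255, -0.57, 0.223] pointing down, gripper open.
Joint ranges: [-2.98, 2.98], [-0.91, 2.08], [0.09, 2.57], [-1.24, 4.39], [0.2, 2.65], [-2.68, 2.68]. Speed limits (rad/s): [2.57, 2.57, 3.01, 3.14, 3.14, 3.14].

### API

Orientations are given as a rotation vector (axis times angle).
In Python, from bench import status, cams, bot, nets gives the robot as it stands.
- The arm moves only by the tool servo_tool, never from a script. Its argument "commands" is a list of rows, each a list of 5 numbers: the finger opening in m, from 0 to 0.087, then the shift along the tool's x, y, z in m, then the turn about the tool's z in degrees. In form: [[fingers, tx, ty, tz, spin], ...]. A call has 1 to 10 rows; each row shifts and turns the commanded pose from where the row before left it, along the tool's axes as they then stand; what a row does not reach is not made up. A row lasts 1/10 s, in which the tool goes at most 50 mm and 8.59 degrees, less where a joint would pass 70% of its speed; a pose out of reach is approached as far as the arm can. A call with a gripper value outside its range is refused whole. The fingers move at their own pace and stop on an object; the grip force is fixed at half the most. Time passes only in rows, so rows that do not move let the fingers close. It gives the time, the measured TCP pose, the force and the opening at its end, in the units of the state.
- status.state(): the state, without advancing time (a new reading comes with each control period).
- cams.snapshot(name): name is "scene" or "side" or "wrist"; returns a dict with "img" (480x640x3 uint8, red, green, blue), "range_z" (480x640 float32, m along the optical axis (not along the pixel's ray), 0 where there is no reading), "fx", "fy", "cx", "cy" (pixels), "k1" (the pictures are not rectified: a ray, as slopes to the right and down, at radius r is drawn at 1 + k1 r^2 times it, then the intrinsics apply), "R" (3x3) and "t" (3): a world point X has camera coordinates R X + t. Camera axes: x right, y down, z forward; pixel columns grow to the right and rows downward; lengths in m; the calibration is good to about 2 mm. A picture is of the moment at which its call begins.
- bot.job_done(): hands the job in, once; it reports no verdict.
Trained networks look in the newest picture that a camera, given by its name, has taken for a name from the list of things; names that differ only in an ending like _2 or _b are one class to them, and where a whole thing is asked for, a point or a joint stands for the part that bears it (a point fixed in the world has none). Each returns a list of dicts, best first, with "conf" (0 to 1); they miss things now and then, are a little off and sometimes report something else, mostly with a low value. They report only what shows in the picture. A call takes as long as a camera call. They do not tell look-alikes from the thing itself.
- nets.cut_out(camera, label): "mask" (480x640 bool, what is visible of it) and "bbox" ([centre column, centre row, width, height] in pixels, round what is visible of it).
- nets.mark_of(camera, label): "centre" ([column, row] in pixels: a listed point, or the origin of a listed thing).
The state is a dict: "time_s": time; "q": joint angles; "qd": joint speeds; "joint_torque": joint torques, N m; "position": TCP position; "ee_rot": TCP orientation; "wrist_force": force on the tool from outside, world axes, zero at the start; "moment": the same for the moment, N m; "width": finger opening in m.
Only numpy, scipy, OpenCV 4.12 (cv2) and the standard library are available. Lean on these libraries where they do the work, as an engineer would, in place of code of your own. Each camera call takes 0.05 s, during which the arm holds its last target. There are 200 camera calls.

### The job

Mount the wooden mould board that has two holes on the sloped carving stand: swing the steel hold-down bar out of the way, lower the board over the round and the diamond pin (big hole on the round pin), working it down until it lies fully home and flat on the slope, then swing the bar back over the end of the board as far as it goes. Leave everything else on the bench where it is.

Things in the scene. Friction and masses are not known exactly. Their poses are not given: they have to be found in the camera images.
- board_block (a point): Pale wooden mould board, 140 g: plate 70 (x) by 130 (y) mm, 12 thick, starting flat on the bench. On its middle a square-edged block to grip, 36 (x) by 44 (y) mm, from 12 to 44 mm above the underside. Point: the block's centre, 28 mm above the underside; z up, x across the plate, y along it. Through holes: big (16 mm) at y = -45 mm, small (10 mm) at y = +45 mm.
- big_hole (a point): Centre of the big hole (16 mm) at the underside of the board; axes as the board's.
- small_hole (a point): Centre of the small hole (10 mm) at the underside of the board; axes as the board's.
- nest: Dark wooden sloped top of the fixed stand, 140 (x) by 200 (y, -85 to +115) mm. Origin: on its face midway between the pins, 62 mm above the bench. z: outward normal, leaning 0.5 rad from vertical roughly towards the robot; x: up the slope; y: from round to diamond pin. Board home: its underside centre at this origin, its axes along these. Pivot post at y = +95 mm, 14 high.
- round_pin (a point): Foot (on the sloping face) of the steel round pin, 14 mm diameter, 16 mm high with a tapered top 5 mm; at y = -45 mm of the nest.
- diamond_pin (a point): Foot (on the sloping face) of the steel diamond pin, 8 mm across (x) and 5 mm along (y), 11 mm high with a tapered top 4 mm; at y = +45 mm of the nest.
- holddown (a joint): Steel bar on the pivot post (axis: nest z), rad. 0: its stop, pointing to nest -y over the board's end; grows as it swings down the slope; 1.57: points to nest -x; stop at 2.0. Clear of the board above about 1.3. 18 mm wide, nose 64 mm from pivot, 14 to 22 mm above the face (seated board's top: 12). Starts over the board's place; stays where left, by friction (under 1 N at the knob).
- bar_knob (a point): Wooden upright knob on the bar to grip or push, 14 mm diameter, 22 to 50 mm above the sloping face, 40 mm from the pivot; point: on its axis, 36 mm above the sloping face (half-way up).
- glue_mid (a point): Bystander, leave alone: bottle of glue, 40 mm across, 120 mm tall, upright; point: its centre.
- stone_mid (a point): Bystander, leave alone: grey sharpening stone 32 x 90 x 20 mm, lying flat; point: its centre.
- gouge1_mid (a point): Bystander, leave alone: short gouge 170 mm long, 20 mm thick, lying on the bench, along its own x axis; point: its centre.
- gouge2_mid (a point): Bystander, leave alone: long gouge 210 mm long, 20 mm thick, lying on the bench, along its own x axis; point: its centre.
- mallet_mid (a point): Bystander, leave alone: wooden mallet lying down, head 50 x 90 x 50 mm, round handle 20 mm thick reaching 145 mm towards its own -x; point: centre of the head.
- pot_mid (a point): Bystander, leave alone: brush pot 64 mm across, 90 mm tall, brushes up to 155 mm; point: centre, 45 mm up.
- square_mid (a point): Bystander, leave alone: try square, stock 110 x 20 x 14 mm with a thin steel blade 130 mm long towards its own +y; point: its centre.
- plain_mid (a point): Bystander, leave alone: the other board: same 70 x 130 x 12 mm size but without holes and with a round boss 42 mm across up to 42 mm high; not to be used; point: on its axis, 20 mm above its underside.
Mind the look-alikes: they are no part of the job. What is shaped like the part that bears board_block but orange or red is not meant.

How it is judged:
By the outcome, as a careful person would: the job done as asked, in the order asked, and still so for the second after the job is handed in, with the robot touching nothing.
It also fails if it takes over 64 s, if anything falls off the work surface, if the arm or the gripper's body presses on something with over 40 N, if the wrist force passes 120 N, or if a joint passes its speed limit or range.

## Working session

There is one attempt and no reset: what is moved stays moved. The work goes in short steps, Python scripts to look and compute and a tool call to move; the robot and the scene stay as the last step left them, time stands still between calls to the robot, and variables do not carry over. Pictures are saved under pics/ and viewed, about 8 in all and at most 12, crops included, and the job is handed in when it is done.

Besides the shell and the picture viewer there is one more tool, called after "Emit:" by a JSON object that holds its "fn" and its "kwargs". servo_tool: Moves the arm, as the interface text tells. Its arguments: {"type":"object","properties":{"commands":{"type":"array"}},"required":["commands"]}

```bash
ls; mkdir -p pics
cat > h.py <<'E'
import numpy as np, cv2
from scipy.spatial.transform import Rotation as Ro
from bench import status, cams, bot, nets
def undist(s,u,v):
    K=np.array([[s['fx'],0,s['cx']],[0,s['fy'],s['cy']],[0,0,1.]])
    xd=np.array([(u-s['cx'])/s['fx'],(v-s['cy'])/s['fy']]); x=xd.copy()
    for _ in range(20): x=xd/(1+s['k1']*np.sum(x*x,axis=0))
    return x
def world(s,u,v,z):
    x=undist(s,np.asarray(u,float),np.asarray(v,float))
    P=np.array([x[0]*z,x[1]*z,z*np.ones_like(x[0])]).T
    return (P-s['t'])@s['R']
def ray(s,u,v):
    x=undist(s,float(u),float(v)); d=s['R'].T@np.array([x[0],x[1],1]); return -s['R'].T@s['t'],d
def onplane(s,u,v,z):
    o,d=ray(s,u,v); return o+d*(z-o[2])/d[2]
def proj(s,X):
    p=s['R']@np.asarray(X)+s['t']; a=p[:2]/p[2]; a=a*(1+s['k1']*a@a); return np.array([a[0]*s['fx']+s['cx'],a[1]*s['fy']+s['cy']])
def save(s,name): cv2.imwrite('pics/'+name,s['img'][:,:,::-1])
E
python3 - <<'E'
from h import *
print(status.state())
for c in ['scene','side']:
    s=cams.snapshot(c); save(s,c+'0.png')
    print(c,'cam at',-s['R'].T@s['t'])
    for l in ['board_block','big_hole','small_hole','nest','round_pin','diamond_pin','bar_knob','plain_mid']:
        for m in nets.mark_of(c,l)[:3]:
            u,v=m['centre']; z=s['range_z'][int(v),int(u)] if 0<=v<480 and 0<=u<640 else 0
            print(l,np.round([u,v,m['conf']],2),np.round(world(s,u,v,z),4) if z else None)
E
```

```text
pics
{'time_s': 0.0, 'q': array([-1.27609976e+00,  2.21245644e-01,  1.52759338e+00,  1.20010495e-05,
        1.39470894e+00, -1.26097820e-01]), 'qd': array([ 0.00111413, -0.00039293,  0.0001206 , -0.00035529, -0.00046368,
       -0.00104719]), 'joint_torque': array([ 2.31879983e-05, -4.94612682e+01, -3.87369668e+01,  7.00062001e-02,
        5.73320466e-02, -1.42205031e-04]), 'position': array([ 0.25512436, -0.56988213,  0.22143456]), 'ee_rot': array([-3.07040868e+00, -6.55706076e-01,  2.39970535e-04]), 'wrist_force': array([-0.43653112, -0.52023013,  0.02775955]), 'moment': array([-0.04401955, -0.04384404, -0.00938646]), 'width': 0.08679386858556434}
scene cam at [ 1.20107903 -0.36918946  0.82227927]
board_block [355.6  328.7    0.91] [ 0.7391 -0.089   0.0434]
board_block [200.3  212.3    0.91] [ 0.2129 -0.2883  0.0436]
board_block [353.1  257.3    0.86] [0.5562 0.0044 0.046 ]
big_hole [348.5  321.6    0.95] [ 0.7168 -0.0941  0.044 ]
big_hole [217.8  222.2    0.86] [ 0.2207 -0.2494 -0.0026]
big_hole [342.3 272.6   0.8] [ 0.5611 -0.0276  0.0113]
small_hole [356.3  355.6    0.75] [ 0.7
[... 854 characters left out ...]
-0.2601  0.007 ]
small_hole [392.2  374.5    0.93] [0.3126 0.304  0.0127]
small_hole [308.6  300.4    0.87] [0.5212 0.0789 0.0112]
small_hole [228.1  256.1    0.77] [ 0.7623 -0.084   0.01  ]
nest [325.8  207.5    0.78] [ 0.5166 -0.2653  0.0652]
nest [321.2  197.     0.53] [ 0.5381 -0.3347  0.0576]
round_pin [323.9  194.7    0.68] [ 0.5286 -0.3238  0.0724]
round_pin [334.6 205.    0.5] [ 0.4884 -0.2375  0.092 ]
round_pin [305.3  352.     0.39] [0.4997 0.2839 0.0426]
diamond_pin [327.   212.1    0.81] [ 0.5103 -0.2397  0.0661]
bar_knob [337.   206.2    0.47] [ 0.4818 -0.2382  0.088 ]
plain_mid [310.2  350.4    0.94] [0.4904 0.2754 0.0397]
plain_mid [311.4  301.1    0.33] [0.515  0.075  0.0061]
```

View pics/scene0.png

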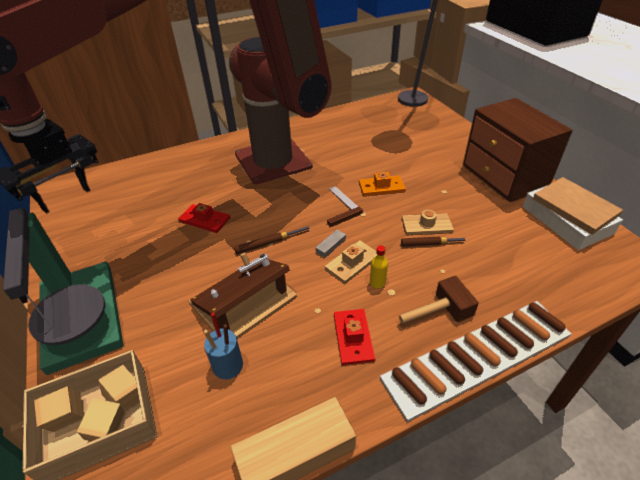

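View pics/side0.png

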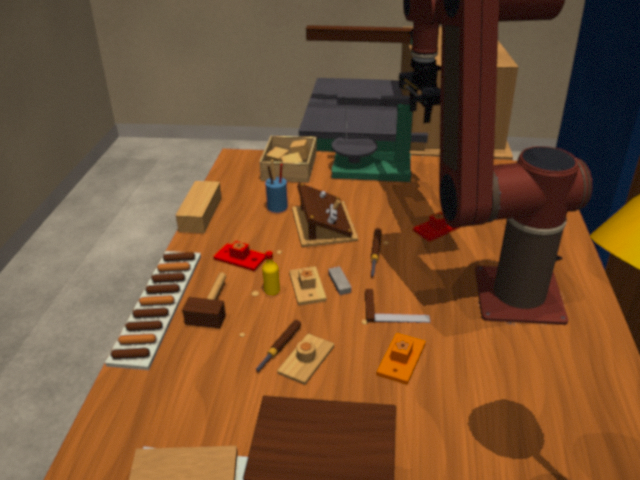

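Candidates in scene view: pale square-block board (352,258), pale round-boss plain board (428,222), red boards (204,214) and (354,333), orange (382,183). The pale one with the square block and two holes fits; I'll confirm it in a crop and measure.

Run:
```python
from h import *
s=cams.snapshot('scene')
a=cv2.resize(s['img'][225:300,310:410],(400,300),interpolation=3); b=cv2.resize(s['img'][245:325,190:300],(412,300),interpolation=3)
cv2.imwrite('pics/crop1.png',np.hstack([a,b])[:,:,::-1])
S={'scene':s,'side':cams.snapshot('side')}
def pts(c,u,v,r):  # whole local cloud
    s=S[c]; V,U=np.mgrid[v-r:v+r,u-r:u+r]; z=s['range_z'][V,U]; k=z>0
    return world(s,U[k],V[k],z[k])
for c,(u,v) in {'scene':(352,258),'side':(308,284)}.items():
    P=pts(c,u,v,40)
    P=P[np.linalg.norm(P[:,:2]-[.545,.012],axis=1)<.075]
    for lo,hi in((.008,.017),(.039,.05)):
        Q=P[(P[:,2]>lo)&(P[:,2]<hi)]; Q=Q[np.linalg.norm(Q[:,:2]-[.545,.012],axis=1)<(.075 if lo<.02 else .035)]
        if len(Q)>5:
            R=cv2.minAreaRect(np.float32(Q[:,:2]*1000)); print(c,'board',lo,len(Q),np.round(Q[:,2].mean(),4),np.round(R[0],1),np.round(R[1],1),round(R[2],1))
for c,l in [(c,l) for c in S for l in ('glue_mid','stone_mid','holddown','pot_mid','nest','gouge1_mid','gouge2_mid')]:
    for m in nets.cut_out(c,l)[:2]:
        v,u=np.nonzero(m['mask']); z=S[c]['range_z'][v,u]; k=z>0
        P=world(S[c],u[k],v[k],z[k]); print(c,l,round(m['conf'],2),np.round(m['bbox']),np.round(P.min(0),3),np.round(P.max(0),3),np.round(np.median(P,0),3))
        if l=='nest' and m['conf']>.5: np.save(f'nest_{c}.npy',P)
```

```text
scene board 0.008 695 0.0115 [535.7  10.8] [123.2 132.6] 57.1
scene board 0.039 191 0.0435 [533.9  15.4] [38.  44.4] 18.6
side board 0.008 612 0.0132 [537.6  13.7] [146.  121.9] 75.1
side board 0.039 177 0.0452 [535.4  14.8] [36.  54.3] 19.8
scene glue_mid 0.77 [380. 266.  16.  44.] [0.547 0.018 0.   ] [0.641 0.1   0.123] [0.629 0.031 0.065]
scene stone_mid 0.6 [332. 245.  26.  26.] [ 0.426 -0.051  0.   ] [0.487 0.04  0.023] [ 0.46  -0.009  0.018]
scene holddown 0.57 [254. 265.  28.  21.] [ 0.388 -0.263 -0.003] [ 0.504 -0.19   0.104] [ 0.491 -0.237  0.081]
scene pot_mid 0.68 [224. 347.  36.  60.] [ 0.549 -0.391 -0.003] [ 0.709 -0.326  0.154] [ 0.693 -0.357  0.087]
scene nest 0.79 [240. 284. 100.  65.] [ 0.402 -0.385 -0.002] [ 0.656 -0.156  0.153] [ 0.538 -0.274  0.077]
scene gouge1_mid 0.61 [432. 240.  62.   8.] [ 0.531  0.157 -0.002] [0.601 0.309 0.024] [0.566 0.22  0.016]
scene gouge2_mid 0.81 [274. 240.  80.  26.] [ 0.335 -0.242 -0.004] [ 0.381 -0.025  0.026] [ 0.372 -0.159  0.015]
scene gouge2_mid 0.65 [345. 206.  40.  38.] [ 0.229  0.022 -0.003] [0.388 0.14  0.018] [0.365 0.107 
[... 483 characters left out ...]
25 -0.003] [ 0.732 -0.315  0.154] [ 0.676 -0.335  0.067]
side pot_mid 0.19 [377. 251.   8.  49.] [ 0.357 -0.244  0.008] [ 0.38  -0.034  0.029] [ 0.37  -0.148  0.02 ]
side nest 0.8 [326. 210.  58.  54.] [ 0.436 -0.508 -0.004] [ 0.632 -0.157  0.107] [ 0.523 -0.243  0.07 ]
side nest 0.36 [397. 305.  64.  30.] [ 0.232  0.02  -0.002] [0.387 0.139 0.021] [0.347 0.112 0.009]
side gouge1_mid 0.61 [278. 187.  22.  52.] [ 0.645 -0.525 -0.   ] [ 0.728 -0.315  0.154] [ 0.675 -0.335  0.068]
side gouge1_mid 0.59 [280. 342.  35.  47.] [ 0.531  0.161 -0.002] [0.595 0.301 0.027] [0.558 0.219 0.019]
side gouge2_mid 0.61 [375. 252.   7.  49.] [ 0.357 -0.276  0.001] [ 0.381 -0.034  0.029] [ 0.37  -0.148  0.02 ]
```

View pics/crop1.png

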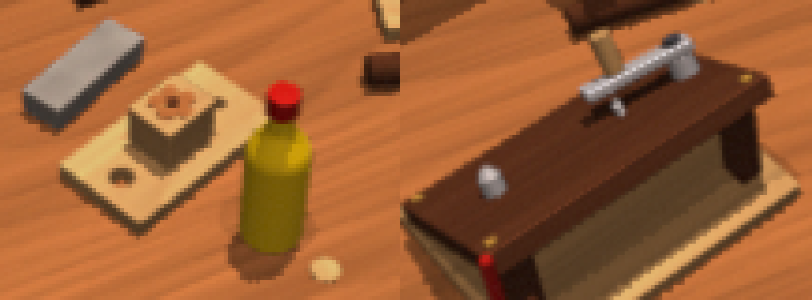

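The crop confirms it: the pale board at scene (352,258) has a square block and two holes, and the glue bottle stands just beyond it. The stand's bar lies over the diamond pin. Next I fit the nest frame.

```bash
cat > nestfit.py <<'E'
from h import *
from scipy.optimize import minimize, least_squares
def axes(psi):  # psi: azimuth of nest x (horizontal)
    h=np.array([np.cos(psi),np.sin(psi),0]); up=np.array([0,0,1.])
    z=np.cos(.5)*up-np.sin(.5)*h; x=np.cos(.5)*h+np.sin(.5)*up
    return np.array([x,np.cross(z,x),z]).T
E
python3 - <<'E'
from nestfit import *
for c in ('scene','side'):
    P=np.load(f'nest_{c}.npy')
    best=None
    rng=np.random.default_rng(0)
    for _ in range(400):
        q=P[rng.choice(len(P),3,0)]; n=np.cross(q[1]-q[0],q[2]-q[0]); n/=np.linalg.norm(n)+1e-12; n*=np.sign(n[2])
        if abs(n[2]-np.cos(.5))>.06: continue
        k=abs((P-q[0])@n)<.003
        if best is None or k.sum()>best.sum(): best=k
    Q=P[best]; m=Q.mean(0); n=np.linalg.svd(Q-m)[2][2]; n*=np.sign(n[2])
    psi=np.arctan2(-n[1],-n[0]); A=axes(psi); L=(Q-m)@A
    R=cv2.minAreaRect(np.float32(L[:,:2]*1000))
    print(c,best.sum(),n,'tilt',np.arccos(n[2]),'psi',np.degrees(psi),'rect',R,'m',m,'ctr',m+A@np.array([R[0][0]/1000,R[0][1]/1000,0]))
# joint triangulation of marks, both cameras
S={c:cams.snapshot(c) for c in('scene','side')}
obs=[]
for c in S:
    for l,p in {'round_pin':(0,-.045,0),'diamond_pin':(0,.045,0),'bar_knob':(0,.055,.036),'nest':(0,0,0)}.items():
        m=nets.mark_of(c,l)
        if m: obs.append((c,l,p,np.array(m[0]['centre'])))
def res(t,full=False):
    A=axes(t[3]); return np.concatenate([proj(S[c],t[:3]+A@np.array(p))-o for c,l,p,o in obs])
r=least_squares(lambda t:np.append(res(t),(t[2]-.062)*2000),[.527,-.287,.062,np.radians(18)],loss='soft_l1')
print('joint',r.x,np.degrees(r.x[3])); 
for (c,l,p,o),e in zip(obs,res(r.x).reshape(-1,2)): print(c,l,np.round(e,1))
# board
def pl(c,l,z):
    for m in nets.mark_of(c,l)[:4]: print(c,l,round(m['conf'],2),np.round(onplane(S[c],*m['centre'],z),4)[:2])
for c in S:
    pl(c,'board_block',.028); pl(c,'big_hole',.0); pl(c,'small_hole',.0)
E
```

```text
scene 1908 [-0.45444217 -0.13391571  0.88065254] tilt 0.4935585306059153 psi 16.419271209567114 rect ((-13.594207763671875, 10.830947875976562), (201.790771484375, 142.56454467773438), 89.52790832519531) m [ 0.53440747 -0.28063952  0.06852166] ctr [ 0.51990243 -0.27362246  0.06200425]
side 1091 [-0.44171183 -0.14403671  0.8855191 ] tilt 0.4831861976506691 psi 18.06050054857204 rect ((-5.8873291015625, -7.465545654296875), (210.8718719482422, 142.2460479736328), 89.17829895019531) m [ 0.52457333 -0.26435486  0.06592721] ctr [ 0.52197575 -0.27305434  0.06310467]
joint [ 0.51879709 -0.28840057  0.06199079  0.29207576] 16.734708320107707
scene round_pin [0.5 0.7]
scene diamond_pin [-0.5  0.8]
scene bar_knob [0.6 0.5]
scene nest [ 0.4 -1.5]
side round_pin [0.2 2.4]
side diamond_pin [ 2.7 -0.6]
side bar_knob [-2.1 -5.3]
side nest [ 1.5 -0.6]
scene board_block 0.91 [ 0.7234 -0.0914]
scene board_block 0.89 [ 0.1887 -0.2838]
scene board_block 0.87 [0.2937 0.2463]
scene board_block 0.58 [0.5291 0.0105]
scene big_hole 0.96 [ 0.5471 -0.0173]
scene big_hole 0.85 [ 0.6891 -0.0732]
scene big_hole 0.84 [ 0.2238 -0.2516]
scene big_hole 0.55 [0.2733 0.22  ]
scene small_hole 0.81 [0.5215 0.0573]
scene small_hole 0.58 [ 0.1537 -0.3071]
side board_block 0.83 [ 0.1882 -0.2876]
side board_block 0.78 [0.2942 0.2445]
side board_block 0.66 [0.5314 0.014 ]
side board_block 0.58 [ 0.7393 -0.0902]
side big_hole 0.77 [ 0.6837 -0.0735]
side big_hole 0.76 [ 0.2267 -0.2757]
side big_hole 0.64 [ 0.548  -0.0262]
side big_hole 0.59 [0.2794 0.2073]
side small_hole 0.68 [ 0.7727 -0.1023]
side small_hole 0.66 [ 0.1583 -0.3154]
side small_hole 0.61 [0.5232 0.0704]
side small_hole 0.59 [0.3127 0.2809]
```

Emit:
{"fn": "servo_tool", "kwargs": {"commands": [[0.05,0,0,0,7],[0.05,0.0375,-0.0213,-0.008,0],[0.05,0.0375,-0.0213,-0.008,0],[0.05,0.0375,-0.0213,-0.008,0],[0.05,0.0375,-0.0213,-0.008,0],[0.05,0.0375,-0.0213,-0.008,0],[0.05,0.0375,-0.0213,-0.008,0],[0.05,0.0375,-0.0213,-0.008,0],[0.05,0.0375,-0.0213,-0.008,0],[0.05,0.0375,-0.0213,-0.008,0]]}}

```text
time_s: 3.5
position: [0.5225, -0.2865, 0.2951]
ee_rot: [3.106, 0.467, 0.0]
wrist_force: [-0.3, -0.8, 0.7]
width: 0.0502
```

Run:
```python
from h import *
st=status.state(); print(st['time_s'],st['position'],st['ee_rot'],st['q'])
s=cams.snapshot('wrist'); save(s,'w1.png'); print('cam',-s['R'].T@s['t'],s['R'],s['fx'])
for l in ['round_pin','diamond_pin','bar_knob','nest','holddown']:
    for m in nets.mark_of('wrist',l)[:2]: print(l,m)
```

```text
3.5 [ 0.5224742  -0.28651111  0.2950733 ] [3.10627849e+00 4.67189653e-01 4.92627386e-04] [-6.33859152e-01  1.13209267e-01  1.51240484e+00 -4.63393296e-05
  1.51548991e+00  6.38374100e-01]
cam [ 0.60162438 -0.26226658  0.45701759] [[ 2.94555743e-01 -9.55634299e-01  2.34447102e-05]
 [-9.09811685e-01 -2.80424305e-01  3.05949191e-01]
 [-2.92368966e-01 -9.01404217e-02 -9.52047841e-01]] 431.88187791002093
diamond_pin {'centre': [273.8, 199.8], 'conf': 0.83}
bar_knob {'centre': [259.5, 236.5], 'conf': 0.72}
nest {'centre': [316.8, 200.4], 'conf': 0.81}Traceback (most recent call last):
  File "<stdin>", line 5, in <module>
ValueError: it knows: bar_knob, big_hole, board_block, diamond_pin, glue_mid, gouge1_mid, gouge2_mid, mallet_mid, nest, plain_mid, pot_mid, round_pin, small_hole, square_mid, stone_mid
```

View pics/w1.png

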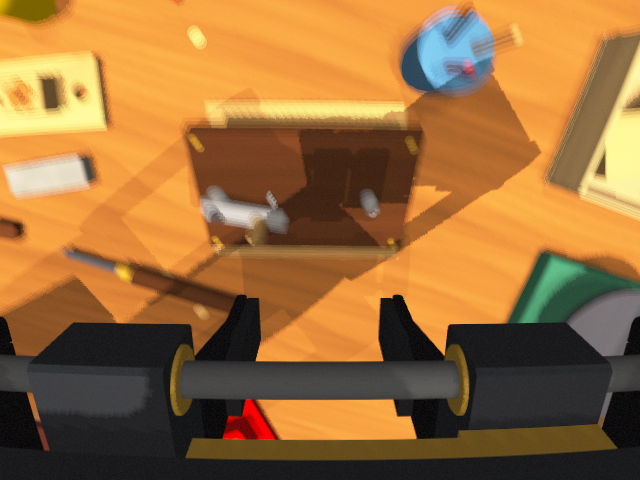

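Wrist view: stand face from (190,125) to (420,245), bar from (213,205) to (285,222) with its knob, diamond pin near (271,199), round pin near (370,203). Picture slightly blurred, so I take a fresh one for the fit.

Run:
```python
from nestfit import *
s=cams.snapshot('wrist')
obs=[]
for l,p in {'round_pin':(0,-.045,0),'diamond_pin':(0,.045,0),'bar_knob':(0,.055,.036),'nest':(0,0,0)}.items():
    for m in nets.mark_of('wrist',l)[:2]: print(l,m)
m=nets.cut_out('wrist','nest')[0]; v,u=np.nonzero(m['mask']); z=s['range_z'][v,u]; k=z>0; P=world(s,u[k],v[k],z[k])
best=None; rng=np.random.default_rng(0)
for _ in range(400):
    q=P[rng.choice(len(P),3,0)]; n=np.cross(q[1]-q[0],q[2]-q[0]); n/=np.linalg.norm(n)+1e-12; n*=np.sign(n[2])
    if abs(n[2]-np.cos(.5))>.06: continue
    kk=abs((P-q[0])@n)<.002
    if best is None or kk.sum()>best.sum(): best=kk
Q=P[best]; mm=Q.mean(0); n=np.linalg.svd(Q-mm,full_matrices=False)[2][2]; n*=np.sign(n[2])
psi=np.arctan2(-n[1],-n[0]); print('tilt',np.arccos(n[2]),'psi',np.degrees(psi),best.sum())
A=axes(psi); L=(Q-mm)@A; lo,hi=np.percentile(L,[.3,99.7],axis=0); print('size',hi-lo)
R=cv2.minAreaRect(np.float32(L[:,:2]*1000)); print(R)
c=mm+A@np.array([(lo[0]+hi[0])/2,(lo[1]+hi[1])/2-.015,0]); print('origin',c)
# upright steel above face: heights of points in nest frame
V,U=np.mgrid[110:260,180:430]; zz=s['range_z'][V,U]; k=zz>0; W=(world(s,U[k],V[k],zz[k])-c)@A
for name,(x0,x1,y0,y1,h0,h1) in {'round':(-.02,.02,-.07,-.02,.007,.03),'diam':(0,.03,.02,.07,.004,.012),'knob':(-.03,.04,.03,.08,.03,.07),'bar':(-.03,.03,.02,.12,.017,.026)}.items():
    g=W[(W[:,0]>x0)&(W[:,0]<x1)&(W[:,1]>y0)&(W[:,1]<y1)&(W[:,2]>h0)&(W[:,2]<h1)]
    if len(g): print(name,len(g),np.round(g.mean(0),4),np.round(g.min(0),4),np.round(g.max(0),4))
a=cv2.resize(s['img'][100:260,170:440],(810,480),interpolation=3)[:,:800]; cv2.imwrite('pics/w2.png',a[:,:,::-1])
np.save('w2.npy',s,allow_pickle=True)
```

```text
round_pin {'centre': [370.6, 201.3], 'conf': 0.94}
round_pin {'centre': [51.0, 181.1], 'conf': 0.35}
diamond_pin {'centre': [272.4, 197.5], 'conf': 0.69}
bar_knob {'centre': [260.3, 234.7], 'conf': 0.98}
nest {'centre': [316.7, 200.1], 'conf': 0.66}
tilt 0.5006506591490277 psi 16.46070253288062 22558
size [0.13867655 0.19740707 0.00363492]
((-12.702716827392578, 5.0804290771484375), (200.12612915039062, 141.11570739746094), 89.89411163330078)
origin [ 0.52173675 -0.29099372  0.06212247]
round 175 [ 0.0021 -0.0444  0.0127] [-0.0064 -0.0511  0.0071] [ 0.0072 -0.0382  0.0172]
diam 21 [0.0016 0.0445 0.0075] [0.0002 0.0427 0.0041] [0.0033 0.0463 0.0112]
knob 385 [-0.0054  0.0551  0.0431] [-0.0153  0.0486  0.0301] [-0.0007  0.0626  0.0513]
bar 1277 [-0.0029  0.0691  0.0215] [-0.0219  0.0309  0.017 ] [0.0107 0.107  0.026 ]
```

View pics/w2.png

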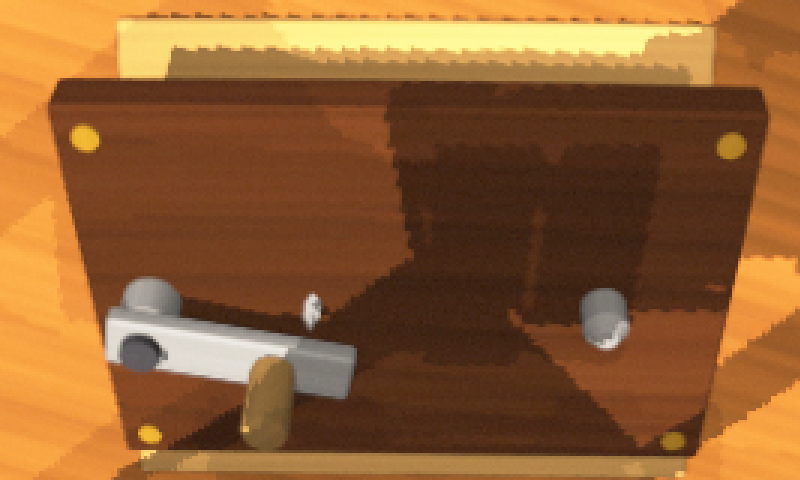

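Emit:
{"fn": "servo_tool", "kwargs": {"commands": [[0.034,-0.015,-0.0257,0,0.64],[0.034,-0.0151,-0.0256,0.01,0],[0.034,0,0,0.045,0],[0.034,0,0,0.045,0],[0.034,0,0,0.04,0],[0.034,0,0,0.03,0],[0.034,0,0,0.025,0],[0.034,0,0,0.0,0]]}}

```text
time_s: 4.85
position: [0.4747, -0.2461, 0.0955]
ee_rot: [-3.104, -0.448, 0.009]
wrist_force: [-0.8, 1.1, -0.9]
width: 0.034
```

```bash
cat > where.py <<'E'
from nestfit import *
O=np.array([.5217,-.2910,.0621]); PSI=np.radians(16.46); A=axes(PSI)
def n_of(p): return (np.asarray(p)-O)@A
if __name__=='__main__':
    st=status.state(); R=Ro.from_rotvec(st['ee_rot']).as_matrix(); g=st['position']-R[:,2]*.019
    print(st['time_s'],'tcp',np.round(st['position'],4),'azx',round(np.degrees(np.arctan2(R[1,0],R[0,0])),2),'grasp in nest',np.round(n_of(g)*1000,1),'F',np.round(st['wrist_force'],1),'w',st['width'])
E
python3 where.py
python3 - <<'E'
from where import *
s=cams.snapshot('wrist'); cv2.imwrite('pics/w3.png',s['img'][:,:,::-1])
E
```

```text
4.85 tcp [ 0.4747 -0.2461  0.0955] azx 16.41 grasp in nest [-3.2 56.3 61.4] F [-0.8  1.1 -0.9] w 0.03398255408566918
```

View pics/w3.png

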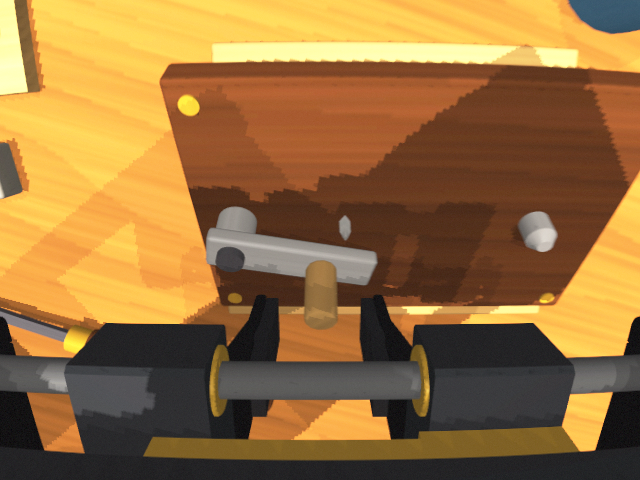

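The knob (320,295) is centred between the fingers. I lower and grip it.

Emit:
{"fn": "servo_tool", "kwargs": {"commands": [[0.034,0.002,0,0.009,0],[0.034,0.002,0,0.008,0],[0.034,0,0,0,0],[0.008,0,0,0,0],[0.008,0,0,0,0],[0.008,0,0,0,0],[0.008,0,0,0,0]]}}

```text
time_s: 5.6
position: [0.4812, -0.2446, 0.0827]
ee_rot: [-3.106, -0.449, 0.001]
wrist_force: [-1.4, 7.3, 6.0]
width: 0.0132
```

```bash
python3 where.py
python3 - <<'E'
import numpy as np
# arc: bar angle from .18 to 1.75 knob positions (mm)
th=np.linspace(.18,1.8,11); p=np.array([-40*np.sin(th),95-40*np.cos(th)]).T
for d in np.diff(p,axis=0): print(np.round(d/1000@np.array([[.8776,0,-.4794],[0,-1,0]]),4))
E
```

```text
5.6 tcp [ 0.4812 -0.2446  0.0827] azx 16.46 grasp in nest [-3.6 55.9 47.1] F [-1.4  7.3  6. ] w 0.013219126773831982
[-0.0055 -0.0017  0.003 ]
[-0.0052 -0.0027  0.0028]
[-0.0047 -0.0036  0.0026]
[-0.0042 -0.0044  0.0023]
[-0.0035 -0.0051  0.0019]
[-0.0027 -0.0057  0.0015]
[-0.0019 -0.0061  0.001 ]
[-0.001  -0.0064  0.0005]
[-0.0001 -0.0065  0.    ]
[ 0.0008 -0.0064 -0.0005]
```

Emit:
{"fn": "servo_tool", "kwargs": {"commands": [[0.008,-0.0055,-0.0017,-0.001,0],[0.008,-0.0052,-0.0027,0.0028,0],[0.008,-0.0047,-0.0036,0.0026,0],[0.008,-0.0042,-0.0044,0.0023,0],[0.008,-0.0035,-0.0051,0.0019,0],[0.008,-0.0027,-0.0057,0.0015,0],[0.008,-0.0019,-0.0061,0.001,0],[0.008,-0.001,-0.0064,0.0005,0],[0.008,-0.0001,-0.0065,0,0],[0.008,0.0008,-0.0064,-0.0005,0]]}}

```text
time_s: 6.6
position: [0.4404, -0.2083, 0.0699]
ee_rot: [3.108, 0.448, -0.001]
wrist_force: [4.1, -4.5, -14.0]
width: 0.013
```

Emit:
{"fn": "servo_tool", "kwargs": {"commands": [[0.008,0,0,0,0],[0.034,0,0,0,0],[0.034,0,0,0,0],[0.034,0,0,-0.02,0],[0.034,0,0,-0.04,0],[0.034,0,0,-0.04,0],[0.034,0,0,-0.03,0]]}}

```text
time_s: 7.3
position: [0.4418, -0.2082, 0.2048]
ee_rot: [3.107, 0.45, 0.004]
wrist_force: [-0.2, -0.5, -0.2]
width: 0.0334
```

```bash
python3 where.py
```

```text
7.3 tcp [ 0.4418 -0.2082  0.2048] azx 16.47 grasp in nest [ 30.8 102.1 167.4] F [-0.2 -0.5 -0.2] w 0.033392641659683475
```

Emit:
{"fn": "servo_tool", "kwargs": {"commands": [[0.087,0.0228,-0.0312,-0.006,0],[0.087,0.0228,-0.0312,-0.006,0],[0.087,0.0228,-0.0312,-0.006,0],[0.087,0.0228,-0.0312,-0.006,0],[0.087,0.0228,-0.0312,-0.006,0],[0.087,0.0228,-0.0312,-0.006,0],[0.087,0,0,0,0],[0.087,0,0,0,0]]}}

```text
time_s: 8.1
position: [0.5193, 0.0111, 0.2379]
ee_rot: [3.108, 0.454, 0.001]
wrist_force: [-0.1, 0.6, -0.6]
width: 0.0857
```

```bash
python3 where.py
python3 - <<'E'
from where import *
s=cams.snapshot('wrist'); save(s,'w4.png')
V,U=np.mgrid[0:300,0:640]; z=s['range_z'][V,U]; k=z>0; P=world(s,U[k],V[k],z[k])
P=P[np.linalg.norm(P[:,:2]-[.535,.0145],axis=1)<.08]
print('bench z',np.median(P[P[:,2]<.006][:,2]))
for lo,hi,r in((.009,.016,.076),(.041,.048,.032)):
    Q=P[(P[:,2]>lo)&(P[:,2]<hi)]; Q=Q[np.linalg.norm(Q[:,:2]-[.535,.0145],axis=1)<r]
    print(len(Q),np.median(Q[:,2]),cv2.minAreaRect(np.float32(Q[:,:2]*1000)))
for l,z in (('board_block',.028),('big_hole',0.012),('small_hole',0.012)):
    for m in nets.mark_of('wrist',l)[:3]: print(l,np.round(m['centre']),round(m['conf'],2),np.round(onplane(s,*m['centre'],z),4))
# nest check from here: none
E
```

```text
8.1 tcp [0.5193 0.0111 0.2379] azx 16.61 grasp in nest [166.5 290.4 131. ] F [-0.1  0.6 -0.6] w 0.08570849942156426
bench z -0.0002708702788682888
8240 0.011672696970254285 ((514.9317016601562, 7.841133117675781), (103.75440979003906, 130.17742919921875), 18.64926528930664)
2204 0.04385133325307377 ((531.3851928710938, 12.933530807495117), (36.331764221191406, 44.008056640625), 18.64946937561035)
board_block [319. 191.] 0.89 [0.5312 0.0144 0.028 ]
big_hole [370. 183.] 0.84 [ 0.5486 -0.0282  0.012 ]
big_hole [467.  46.] 0.59 [ 0.6844 -0.0701  0.012 ]
small_hole [275. 192.] 0.91 [0.5156 0.052  0.012 ]
small_hole [ 19. 311.] 0.59 [0.3183 0.2803 0.012 ]
```

View pics/w4.png

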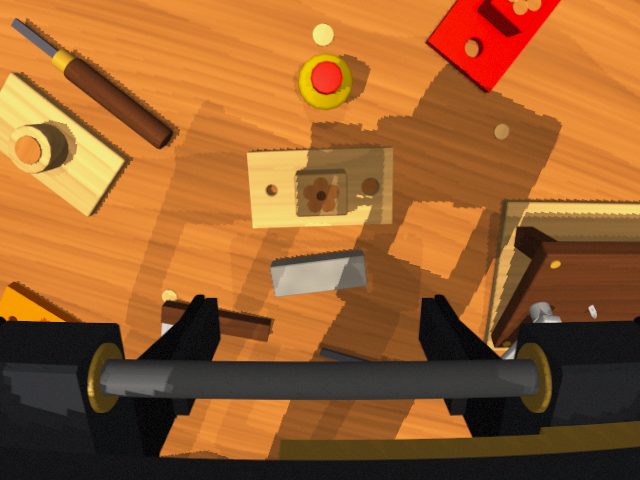

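The wrist view shows the board: block (320,191), small hole (271,190), big hole (370,187); glue bottle cap at (326,78), stone (318,273). I line up and lower onto the block.

Emit:
{"fn": "servo_tool", "kwargs": {"commands": [[0.062,0.006,0.0011,0,-2.05],[0.062,0.006,0.0011,0.03,0],[0.062,0,0,0.045,0],[0.062,0,0,0.045,0],[0.062,0,0,0.04,0],[0.062,0,0,0.03,0],[0.062,0,0,0.0,0],[0.062,0,0,0.0,0]]}}

```text
time_s: 9.1
position: [0.531, 0.0113, 0.0477]
ee_rot: [-3.101, -0.503, 0.002]
wrist_force: [1.2, -0.6, 0.4]
width: 0.0625
```

```bash
python3 where.py
```

```text
9.1 tcp [0.531  0.0113 0.0477] azx 18.44 grasp in nest [ 85.2 287.2 -41.4] F [ 1.2 -0.6  0.4] w 0.06253146321043118
```

Emit:
{"fn": "servo_tool", "kwargs": {"commands": [[0.062,0.0009,-0.0014,0.015,-0.2],[0.062,0,0,0.0147,0],[0.062,0,0,0,0],[0.035,0,0,0,0],[0.035,0,0,0,0],[0.035,0,0,0,0],[0.035,0,0,0,0],[0.035,0,0,0,0]]}}

```text
time_s: 9.9
position: [0.5322, 0.0137, 0.0183]
ee_rot: [3.099, 0.511, 0.002]
wrist_force: [-0.0, 0.3, 2.6]
width: 0.0435
```

```bash
python3 where.py
```

```text
9.9 tcp [0.5322 0.0137 0.0183] azx 18.72 grasp in nest [ 72.7 289.2 -67.9] F [-0.   0.3  2.6] w 0.043520262429505185
```

Emit:
{"fn": "servo_tool", "kwargs": {"commands": [[0.035,0,0,-0.02,0],[0.035,0,0,-0.035,0],[0.035,0,0,-0.04,0],[0.035,0,0,-0.04,0],[0.035,0,0,-0.035,0],[0.035,0,0,0,2.26],[0.035,-0.006,0.024,0,0],[0.035,-0.0091,0.037,0,0],[0.035,-0.0091,0.037,0,0],[0.035,-0.0091,0.037,0,0]]}}

```text
time_s: 10.9
position: [0.5376, -0.1263, 0.1875]
ee_rot: [-3.109, -0.451, 0.001]
wrist_force: [0.5, 0.3, -1.6]
width: 0.044
```

Emit:
{"fn": "servo_tool", "kwargs": {"commands": [[0.035,-0.0091,0.037,0,0],[0.035,-0.0091,0.037,0,0],[0.035,-0.0091,0.037,0,0],[0.035,-0.0107,0.0433,0,0],[0.035,0,0,0,0],[0.035,0,0,0,0],[0.035,0,0,0,0]]}}

```text
time_s: 11.6
position: [0.5449, -0.283, 0.1872]
ee_rot: [-3.108, -0.45, 0.001]
wrist_force: [0.2, -0.1, -2.4]
width: 0.0442
```

```bash
python3 where.py;  python3 - <<'E'
from where import *
s=cams.snapshot('wrist'); save(s,'w5.png')
E
```

```text
11.6 tcp [ 0.5449 -0.283   0.1872] azx 16.48 grasp in nest [ 90.6   1.1 114.6] F [ 0.2 -0.1 -2.4] w 0.04419082137890546
```

View pics/w5.png

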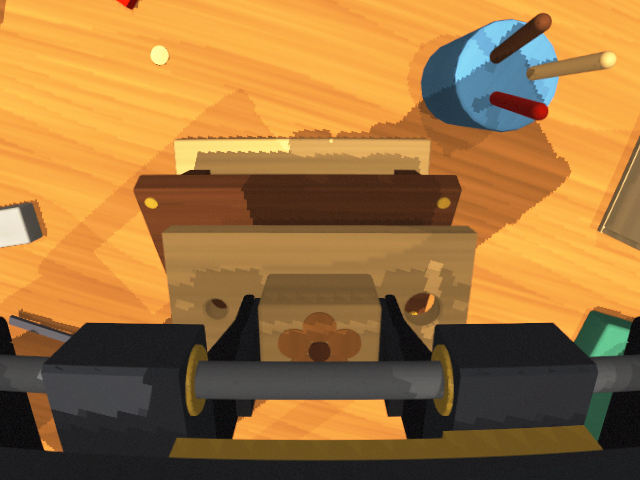

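The wrist view shows the board held level over the stand's upper part: big hole (422,308), small hole (216,308). I'll press its far edge on the slope clear of the pins so it pivots in the pads to the slope angle.

Emit:
{"fn": "servo_tool", "kwargs": {"commands": [[0.035,0,0.001,0.03,0],[0.035,0,0,0.03,0],[0.035,0,0,0.01,0],[0.035,0,0,0.004,0],[0.035,0,0,0.004,0],[0.035,0,0,0.004,0],[0.035,0,0,0.004,0]]}}

```text
time_s: 12.35
position: [0.5434, -0.2835, 0.105]
ee_rot: [-3.106, -0.451, 0.008]
wrist_force: [-18.7, 8.6, 16.7]
width: 0.0439
```

```bash
python3 where.py
```

```text
12.35 tcp [ 0.5434 -0.2835  0.105 ] azx 16.53 grasp in nest [49.8  0.9 43.3] F [-18.7   8.6  16.7] w 0.043932599261723285
```

```bash
cat > tilt.py <<'E'
from where import *
def board(s=None,tilt0=None):
    s=s or cams.snapshot('wrist')
    ms=nets.cut_out('wrist','board_block')
    st=status.state(); 
    for m in ms[:3]:
        if m['mask'].sum()<3000: continue
        v,u=np.nonzero(m['mask']); z=s['range_z'][v,u]; k=z>0; P=world(s,u[k],v[k],z[k]); g=st['position']; k2=np.linalg.norm(P-g,axis=1)<.12; P=P[k2]
        L=(P-O)@A
        rng=np.random.default_rng(0); best=None
        for _ in range(500):
            q=P[rng.choice(len(P),3,0)]; n=np.cross(q[1]-q[0],q[2]-q[0]); n/=np.linalg.norm(n)+1e-12; n*=np.sign(n[2]+1e-9)
            if n[2]<.7: continue
            kk=abs((P-q[0])@n)<.0015
            if best is None or kk.sum()>best.sum(): best=kk
        Q=P[best]; mm=Q.mean(0); n=np.linalg.svd(Q-mm,full_matrices=False)[2][2]; n*=np.sign(n[2])
        print('conf',round(m['conf'],2),'n pts',len(P),best.sum(),'plane in nest: normal',np.round(n@A,3),'centre',np.round(n_of(mm)*1000,1),'tilt',round(np.arccos(n[2]),3))
        h=(P-mm)@n; T=P[(h>.029)&(h<.035)]; B=(T-O)@A
        print(' block top n',len(T),'mean nest',np.round(B.mean(0)*1000,1) if len(T) else '')
    for l in('big_hole','small_hole'):
        for m in nets.mark_of('wrist',l)[:2]: print(l,np.round(m['centre']),round(m['conf'],2))
    return s
if __name__=='__main__': board()
E
python3 tilt.py
```

```text
conf 0.81 n pts 33687 19801 plane in nest: normal [ 0.334 -0.003  0.942] centre [55.3  2.2 16.3] tilt 0.159
 block top n 4922 mean nest [58.3  0.9 49.2]
big_hole [418. 299.] 0.63
small_hole [221. 300.] 0.77
```

Emit:
{"fn": "servo_tool", "kwargs": {"commands": [[0.035,0.001,0,0.002,0],[0.035,0.001,0,0.002,0],[0.035,0,0,0.002,0],[0.035,0,0,0.002,0],[0.035,0,0,0,0]]}}

```text
time_s: 13.05
position: [0.5445, -0.2831, 0.0997]
ee_rot: [-3.106, -0.451, 0.011]
wrist_force: [-27.8, 12.9, 34.6]
width: 0.044
```

```bash
python3 where.py; python3 tilt.py
```

```text
13.05 tcp [ 0.5445 -0.2831  0.0997] azx 16.54 grasp in nest [48.4  1.  38. ] F [-27.8  12.9  34.6] w 0.043958301028613936
conf 0.82 n pts 32657 18290 plane in nest: normal [0.237 0.001 0.972] centre [54.9  2.4 14.9] tilt 0.261
 block top n 3412 mean nest [52.2  1.2 48.1]
big_hole [420. 299.] 0.82
small_hole [220. 302.] 0.81
```

Emit:
{"fn": "servo_tool", "kwargs": {"commands": [[0.035,0,0,-0.003,0],[0.035,0,0,-0.002,0],[0.052,0,0,0,0],[0.052,0,0,0,0],[0.052,0,0,0,0],[0.052,0,0,0,0]]}}

```text
time_s: 13.85
position: [0.549, -0.2856, 0.1009]
ee_rot: [3.106, 0.449, 0.005]
wrist_force: [-1.7, -1.1, 7.5]
width: 0.0514
```

```bash
python3 where.py; python3 tilt.py
```

```text
13.85 tcp [ 0.549  -0.2856  0.1009] azx 16.47 grasp in nest [52.  -2.5 37.4] F [-1.7 -1.1  7.5] w 0.05137325114905742
conf 0.8 n pts 33155 18584 plane in nest: normal [0.222 0.001 0.975] centre [58.1 -1.5 14.8] tilt 0.276
 block top n 3474 mean nest [54.7 -2.1 48. ]
big_hole [419. 300.] 0.57
small_hole [218. 301.] 0.77
```

Emit:
{"fn": "servo_tool", "kwargs": {"commands": [[0.052,0,0,-0.004,0],[0.052,0,-0.002,-0.002,0],[0.052,0,0,0,0],[0.052,0,0,0,0]]}}

```text
time_s: 14.45
position: [0.5468, -0.2821, 0.1044]
ee_rot: [-3.109, -0.45, 0.001]
wrist_force: [-0.3, 0.1, -0.5]
width: 0.0518
```

```bash
python3 where.py; python3 tilt.py
python3 - <<'E'
from h import *
a=cams.snapshot('wrist')['img'][200:400,120:500]; b=cams.snapshot('scene')['img'][235:335,185:305]
cv2.imwrite('pics/w6.png',np.hstack([cv2.resize(a,(456,240)),cv2.resize(b,(288,240),interpolation=3)])[:,:,::-1])
E
```

```text
14.45 tcp [ 0.5468 -0.2821  0.1044] azx 16.47 grasp in nest [52.7  1.4 41.1] F [-0.3  0.1 -0.5] w 0.05182958733755293
conf 0.61 n pts 34193 19585 plane in nest: normal [0.228 0.002 0.974] centre [56.2 -0.2 15.4] tilt 0.27
 block top n 3727 mean nest [58.5 -1.9 47.5]
small_hole [229. 297.] 0.95
```

View pics/w6.png

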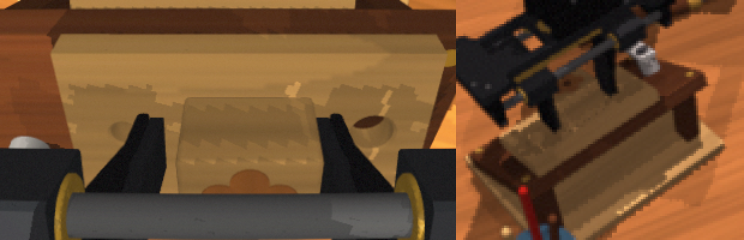

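Run:
```python
from where import *
s=cams.snapshot('wrist')
for u in (240,320,400):
    print(u)
    for v in range(200,375,6):
        z=s['range_z'][v,u]
        if z>0: print(v,np.round(n_of(world(s,np.array([u]),np.array([v]),np.array([z]))[0])*1000,1),end=' ; ')
    print()
```

```text
240
200 [ 24.   48.9 -71.5] ; 206 [ 21.   49.  -69.5] ; 212 [ 69.3  35.1 -10.7] ; 218 [69.3 34.6 -6.9] ; 224 [69.2 34.1 -3.4] ; 230 [70.4 33.4  1.4] ; 236 [71.7 32.6  6.1] ; 242 [72.4 32.  10.2] ; 248 [70.9 32.  11.9] ; 254 [66.9 32.5 11.5] ; 260 [64.4 32.7 12.5] ; 266 [62.2 32.9 13.8] ; 272 [58.8 33.3 14. ] ; 278 [57.4 33.2 16.1] ; 284 [53.6 33.7 16.2] ; 290 [49.1 34.4 15.9] ; 296 [51.7 33.4 20.9] ; 302 [54.6 32.4 26. ] ; 308 [55.4 31.8 29.5] ; 314 [58.  30.9 34.1] ; 320 [59.  30.4 37.4] ; 326 [62.5 29.3 42.3] ; 332 [64.  28.7 45.7] ; 338 [66.3 27.9 49.6] ; 344 [67.5 27.4 52.6] ; 350 [67.8 27.  55.1] ; 356 [66.2 27.1 56.4] ; 362 [109.3  18.1  81.6] ; 368 [110.8  17.6  83.8] ; 374 [111.4  17.3  85.5] ; 
320
200 [ 24.5   0.5 -70.9] ; 206 [ 21.    0.5 -69.4] ; 212 [ 67.5   0.6 -12.6] ; 218 [68.6  0.6 -7.6] ; 224 [69.4  0.7 -3.1] ; 230 [70.9  0.7  1.9] ; 236 [71.4  0.7  5.9] ; 242 [72.8  0.7 10.5] ; 248 [70.7  0.7 11.8] ; 254 [68.2  0.7 12.7] ; 260 [65.1  0.7 13. ] ; 266 [62.4  0.7 13.9] ; 272 [59.6  0.6 14.7] ; 278 [56.9  0.6 15.6] ; 284 [56.8  0.6 18.6] ; 290 [58.2  0.6 22.7] ; 296 [6
[... 409 characters left out ...]
18 [ 69.2 -33.3  -7.1] ; 224 [ 69.2 -32.8  -3.4] ; 230 [ 70.1 -32.1   1.1] ; 236 [ 71.2 -31.4   5.6] ; 242 [ 71.7 -30.8   9.4] ; 248 [ 70.8 -30.7  11.8] ; 254 [ 67.5 -31.1  11.9] ; 260 [ 65.1 -31.3  13. ] ; 266 [ 63.2 -31.4  14.5] ; 272 [ 60.3 -31.7  15.3] ; 278 [ 57.  -32.1  15.7] ; 284 [ 53.6 -32.5  16.1] ; 290 [ 50.5 -32.8  16.9] ; 296 [ 53.  -31.8  21.8] ; 302 [ 55.3 -30.9  26.5] ; 308 [ 56.9 -30.2  30.5] ; 314 [ 57.  -29.9  33.3] ; 320 [ 59.2 -29.   37.5] ; 326 [ 60.7 -28.4  41.1] ; 332 [ 65.  -27.1  46.3] ; 338 [ 65.3 -26.8  48.9] ; 344 [ 67.5 -26.   52.6] ; 350 [ 70.1 -25.2  56.3] ; 356 [ 68.4 -25.3  57.6] ; 362 [110.2 -16.4  82.1] ; 368 [111.6 -15.9  84.2] ; 374 [111.  -15.9  85.3] ;
```

The range profile shows the board slid down-slope and its near edge rests on the round pin. I regrip at the block's middle, carry it 14 mm up-slope and release again so it lies flat.

Emit:
{"fn": "servo_tool", "kwargs": {"commands": [[0.052,-0.004,0.001,0,0],[0.052,-0.004,0,0.0005,0],[0.052,0,0,0,0],[0.035,0,0,0,0],[0.035,0,0,0,0],[0.035,0,0,0,0],[0.035,0,0,0,0],[0.035,-0.0038,0,-0.007,0],[0.035,0.0061,0,-0.0033,0],[0.035,0.0062,0,-0.0034,0]]}}

```text
time_s: 15.8
position: [0.5481, -0.2832, 0.1185]
ee_rot: [3.109, 0.449, 0.001]
wrist_force: [0.4, 0.3, -0.9]
width: 0.0438
```

Emit:
{"fn": "servo_tool", "kwargs": {"commands": [[0.035,0.0025,0,0.0045,0],[0.035,0.0028,0,0.0052,0],[0.035,0,0,0,0],[0.035,0,0,0,0]]}}

```text
time_s: 16.2
position: [0.5527, -0.2815, 0.1076]
ee_rot: [-3.109, -0.45, 0.001]
wrist_force: [0.4, 0.9, -0.9]
width: 0.044
```

```bash
python3 where.py
cat > prof.py <<'E'
from where import *
def prof(us=(325,335)):
    s=cams.snapshot('wrist')
    V,U=np.mgrid[150:358,us[0]:us[1]]; z=s['range_z'][V,U]; k=z>0
    L=n_of(world(s,U[k],V[k],z[k]))*1000; L=L[(L[:,2]>-3)]; V=V[k][:]
    out=[]
    W=n_of(world(s,np.arange(0)+0.,np.arange(0)+0.,np.arange(0)+0.)) if 0 else None
    for v in range(150,358,7):
        zz=s['range_z'][v,us[0]:us[1]]
        if (zz>0).any():
            p=n_of(world(s,np.arange(us[0],us[1])[zz>0],np.full((zz>0).sum(),v),zz[zz>0])).mean(0)*1000
            out.append((v,round(p[0],1),round(p[2],1)))
    print(out)
if __name__=='__main__': prof()
E
python3 prof.py
```

```text
16.2 tcp [ 0.5527 -0.2815  0.1076] azx 16.47 grasp in nest [59.4  0.3 41.1] F [ 0.4  0.9 -0.9] w 0.043978815021901
[(150, np.float64(48.8), np.float64(-97.6)), (157, np.float64(44.9), np.float64(-95.7)), (164, np.float64(48.4), np.float64(-83.5)), (171, np.float64(44.5), np.float64(-81.9)), (178, np.float64(40.8), np.float64(-79.9)), (185, np.float64(37.4), np.float64(-77.5)), (192, np.float64(33.5), np.float64(-75.6)), (199, np.float64(29.9), np.float64(-73.3)), (206, np.float64(25.8), np.float64(-71.6)), (213, np.float64(85.0), np.float64(-0.2)), (220, np.float64(86.4), np.float64(5.3)), (227, np.float64(86.0), np.float64(8.8)), (234, np.float64(83.0), np.float64(9.5)), (241, np.float64(79.6), np.float64(10.0)), (248, np.float64(76.2), np.float64(10.6)), (255, np.float64(73.1), np.float64(11.5)), (262, np.float64(69.8), np.float64(12.3)), (269, np.float64(71.6), np.float64(17.5)), (276, np.float64(72.4), np.float64(21.7)), (283, np.float64(73.1), np.float64(25.6)), (290, np.float64(74.0), np.float64(29.7)), (297, np.float64(74.8), np.float64(33.5)), (304, np.float64(75.9), np.float64(37.3)), (311, np.float64(76.3), np.float64(40.6)), (318, np.float64(76.0), np.float64(43.2)), (325, np.float64(73.4), np.float64(44.4)), (332, np.float64(70.8), np.float64(45.6)), (339, np.float64(67.1), np.float64(46.2)), (346, np.float64(63.6), np.float64(47.0)), (353, np.float64(60.5), np.float64(48.1))]
```

Emit:
{"fn": "servo_tool", "kwargs": {"commands": [[0.052,0,0,0,0],[0.052,0,0,0,0],[0.052,0,0,-0.002,0],[0.052,0,0,0,0],[0.052,0,0,0,0]]}}

```text
time_s: 16.75
position: [0.5528, -0.2818, 0.1105]
ee_rot: [3.109, 0.45, 0.0]
wrist_force: [-0.4, 0.3, -0.3]
width: 0.0518
```

```bash
python3 where.py; python3 prof.py
```

```text
16.75 tcp [ 0.5528 -0.2818  0.1105] azx 16.46 grasp in nest [60.8 -0.  43.6] F [-0.4  0.3 -0.3] w 0.05175448196565918
[(150, np.float64(48.7), np.float64(-97.4)), (157, np.float64(44.8), np.float64(-95.5)), (164, np.float64(47.9), np.float64(-83.8)), (171, np.float64(44.4), np.float64(-81.6)), (178, np.float64(40.4), np.float64(-79.8)), (185, np.float64(37.2), np.float64(-77.2)), (192, np.float64(33.4), np.float64(-75.1)), (199, np.float64(29.4), np.float64(-73.2)), (206, np.float64(25.4), np.float64(-71.2)), (213, np.float64(21.4), np.float64(-69.2)), (220, np.float64(83.1), np.float64(2.8)), (227, np.float64(83.4), np.float64(7.1)), (234, np.float64(83.4), np.float64(11.0)), (241, np.float64(80.7), np.float64(12.2)), (248, np.float64(76.5), np.float64(12.0)), (255, np.float64(72.3), np.float64(11.9)), (262, np.float64(68.2), np.float64(12.1)), (269, np.float64(66.3), np.float64(14.3)), (276, np.float64(66.3), np.float64(18.0)), (283, np.float64(66.1), np.float64(21.4)), (290, np.float64(66.3), np.float64(25.1)), (297, np.float64(65.9), np.float64(28.3)), (304, np.float64(65.9), np.float64(31.6)), (311, np.float64(66.0), np.float64(34.9)), (318, np.float64(66.3), np.float64(38.3)), (325, np.float64(66.4), np.float64(41.5)), (332, np.float64(65.4), np.float64(43.8)), (339, np.float64(61.9), np.float64(44.6)), (346, np.float64(57.2), np.float64(44.9)), (353, np.float64(51.6), np.float64(44.7))]
```

The board now lies flat on the slope (top 12.0 mm above the face) with its centre at nest x = 48.3. I regrip it and lift along the slope normal.

Emit:
{"fn": "servo_tool", "kwargs": {"commands": [[0.052,-0.0038,0,0.0056,0],[0.052,-0.0038,0,0.0055,0],[0.052,0,0,0,0],[0.052,0,0,0,0],[0.035,0,0,0,0],[0.035,0,0,0,0],[0.035,0,0,0,0],[0.035,0,0,0,0]]}}

```text
time_s: 17.6
position: [0.5456, -0.284, 0.0993]
ee_rot: [3.109, 0.45, 0.0]
wrist_force: [0.2, -0.0, 0.4]
width: 0.0435
```

Emit:
{"fn": "servo_tool", "kwargs": {"commands": [[0.035,-0.004,0,-0.007,0],[0.035,-0.0065,0,-0.0123,0],[0.035,0,0,0,0],[0.035,0,0,0,0],[0.035,0,0,0,0]]}}

```text
time_s: 18.1
position: [0.5353, -0.2869, 0.1184]
ee_rot: [-3.109, -0.45, -0.0]
wrist_force: [-0.6, -0.8, -1.5]
width: 0.0437
```

```bash
python3 where.py; python3 prof.py
python3 - <<'E'
from where import *
s=cams.snapshot('wrist'); save(s,'w7.png')
for l in('big_hole','small_hole','round_pin','diamond_pin'):
    for m in nets.mark_of('wrist',l)[:2]: print(l,np.round(m['centre'],1),round(m['conf'],2))
# yaw: far edge of plate top
V,U=np.mgrid[180:358,100:540]; z=s['range_z'][V,U]; k=z>0; L=n_of(world(s,U[k],V[k],z[k]))*1000
T=L[(L[:,2]>30)&(L[:,2]<37.5)&(abs(L[:,1])<75)]
print(len(T)); 
for y in range(-70,71,10):
    q=T[abs(T[:,1]-y)<2]; 
    if len(q): print(y,np.round(np.percentile(q[:,0],98),1),end=' ')
q=T[(T[:,0]>71)&(T[:,0]<80)]; print('y ends',np.percentile(q[:,1],[.5,99.5]))
q=T[(T[:,0]>70)&(T[:,0]<80)]; print('plane', np.linalg.lstsq(np.c_[q[:,:2],np.ones(len(q))],q[:,2],rcond=None)[0], q[:,2].mean())
E
```

```text
18.1 tcp [ 0.5353 -0.2869  0.1184] azx 16.45 grasp in nest [48.6  0.1 59.3] F [-0.6 -0.8 -1.5] w 0.04368865730605074
[(150, np.float64(38.6), np.float64(-78.6)), (157, np.float64(34.7), np.float64(-76.6)), (164, np.float64(31.1), np.float64(-74.4)), (171, np.float64(27.2), np.float64(-72.4)), (178, np.float64(68.9), np.float64(-11.4)), (185, np.float64(69.0), np.float64(-6.1)), (192, np.float64(68.8), np.float64(-1.5)), (199, np.float64(66.1), np.float64(-0.0)), (206, np.float64(82.8), np.float64(23.5)), (213, np.float64(82.9), np.float64(27.5)), (220, np.float64(82.9), np.float64(31.3)), (227, np.float64(82.0), np.float64(34.0)), (234, np.float64(78.5), np.float64(34.1)), (241, np.float64(74.8), np.float64(34.0)), (248, np.float64(71.0), np.float64(34.0)), (255, np.float64(67.3), np.float64(34.2)), (262, np.float64(65.7), np.float64(36.4)), (269, np.float64(65.9), np.float64(40.0)), (276, np.float64(65.8), np.float64(43.4)), (283, np.float64(65.8), np.float64(46.6)), (290, np.float64(65.8), np.float64(49.9)), (297, np.float64(65.5), np.float64(52.8)), (304, np.float64(65.9), np.float64(56.1)), (311, np.float64(66.1), np.float64(59.2)), (318, np.float64(66.1), np.float64(62.1)), (325, np.float64(65.7), np.float64(64.6)), (332, np.float64(63.3), np.float64(65.9)), (339, np.float64(60.1), np.float64(66.7)), (346, np.float64(55.6), np.float64(66.8)), (353, np.float64(50.3), np.float64(66.6))]
small_hole [217.4 269. ] 0.71
25239
-60 83.0 -50 83.1 -40 83.2 -30 83.2 -20 83.2 -10 83.1 0 83.2 10 83.2 20 83.2 30 83.2 40 83.0 50 83.1 60 83.1 y ends [-64.29063722  64.35271452]
plane [-3.84429804e-04  3.44128688e-04  3.37979965e+01] 33.769203090542106
```

Board is held parallel to the slope: yaw error 0, y centred to 0.1 mm, centre x 48.0. Moving 48 mm down-slope above the pins.

Emit:
{"fn": "servo_tool", "kwargs": {"commands": [[0.035,-0.0105,0,0.0055,0],[0.035,-0.0105,0,0.006,0],[0.035,-0.0105,0,0.006,0],[0.035,-0.0106,0,0.0055,0],[0.035,0,0,0,0],[0.035,0,0,0,0],[0.035,0,0,0,0]]}}

```text
time_s: 19.1
position: [0.4955, -0.2991, 0.0959]
ee_rot: [3.109, 0.449, 0.001]
wrist_force: [0.7, -0.8, -1.7]
width: 0.0439
```

```bash
python3 where.py; python3 prof.py
```

```text
19.1 tcp [ 0.4955 -0.2991  0.0959] azx 16.45 grasp in nest [ 1.2 -0.3 59.5] F [ 0.7 -0.8 -1.7] w 0.043930458094770274
[(150, np.float64(44.4), np.float64(0.2)), (157, np.float64(40.8), np.float64(-0.1)), (164, np.float64(37.4), np.float64(0.1)), (171, np.float64(33.9), np.float64(0.1)), (178, np.float64(30.4), np.float64(0.2)), (185, np.float64(26.7), np.float64(0.3)), (192, np.float64(22.7), np.float64(0.1)), (199, np.float64(18.8), np.float64(0.2)), (206, np.float64(35.4), np.float64(23.8)), (213, np.float64(35.4), np.float64(27.6)), (220, np.float64(35.4), np.float64(31.4)), (227, np.float64(34.7), np.float64(34.2)), (234, np.float64(31.3), np.float64(34.4)), (241, np.float64(27.5), np.float64(34.3)), (248, np.float64(23.8), np.float64(34.4)), (255, np.float64(19.6), np.float64(34.1)), (262, np.float64(18.7), np.float64(36.9)), (269, np.float64(18.3), np.float64(40.1)), (276, np.float64(18.2), np.float64(43.4)), (283, np.float64(18.9), np.float64(47.2)), (290, np.float64(18.7), np.float64(50.3)), (297, np.float64(18.5), np.float64(53.2)), (304, np.float64(18.3), np.float64(56.2)), (311, np.float64(18.4), np.float64(59.2)), (318, np.float64(18.2), np.float64(61.9)), (325, np.float64(18.4), np.float64(64.9)), (332, np.float64(16.4), np.float64(66.4)), (339, np.float64(13.0), np.float64(67.1)), (346, np.float64(8.3), np.float64(67.1)), (353, np.float64(3.5), np.float64(67.1))]
```

Emit:
{"fn": "servo_tool", "kwargs": {"commands": [[0.035,0.0015,-0.0003,0.0037,0],[0.035,0.0019,0,0.0035,0],[0.035,0.001,0,0.0018,0],[0.035,0.001,0,0.0018,0],[0.035,0.001,0,0.0018,0],[0.035,0.001,0,0.0018,0],[0.035,0,0,0,0],[0.035,0,0,0,0]]}}

```text
time_s: 19.95
position: [0.502, -0.2964, 0.081]
ee_rot: [-3.109, -0.45, 0.0]
wrist_force: [-0.3, 0.1, -2.1]
width: 0.0438
```

```bash
python3 where.py; python3 prof.py
```

```text
19.95 tcp [ 0.502  -0.2964  0.081 ] azx 16.46 grasp in nest [ 0.3  0.4 43. ] F [-0.3  0.1 -2.1] w 0.043812584519122996
[(150, np.float64(54.6), np.float64(0.3)), (157, np.float64(51.4), np.float64(0.0)), (164, np.float64(48.4), np.float64(0.2)), (171, np.float64(45.3), np.float64(0.1)), (178, np.float64(42.1), np.float64(0.2)), (185, np.float64(38.7), np.float64(0.1)), (192, np.float64(35.4), np.float64(0.2)), (199, np.float64(31.8), np.float64(0.1)), (206, np.float64(34.6), np.float64(7.4)), (213, np.float64(34.5), np.float64(11.3)), (220, np.float64(34.4), np.float64(14.8)), (227, np.float64(33.9), np.float64(17.9)), (234, np.float64(29.9), np.float64(17.5)), (241, np.float64(26.4), np.float64(17.7)), (248, np.float64(22.5), np.float64(17.6)), (255, np.float64(18.7), np.float64(17.7)), (262, np.float64(17.5), np.float64(20.2)), (269, np.float64(17.7), np.float64(23.8)), (276, np.float64(17.6), np.float64(27.2)), (283, np.float64(17.8), np.float64(30.6)), (290, np.float64(17.4), np.float64(33.6)), (297, np.float64(17.4), np.float64(36.7)), (304, np.float64(17.1), np.float64(39.5)), (311, np.float64(17.3), np.float64(42.6)), (318, np.float64(17.7), np.float64(45.8)), (325, np.float64(17.1), np.float64(48.2)), (332, np.float64(15.1), np.float64(49.7)), (339, np.float64(11.7), np.float64(50.4)), (346, np.float64(7.2), np.float64(50.5)), (353, np.float64(2.2), np.float64(50.5))]
```

Both pins have entered (underside 5.7 mm above the face, no side force). I lower the rest.

Emit:
{"fn": "servo_tool", "kwargs": {"commands": [[0.035,0.0012,0.0002,0.0018,0],[0.035,0.001,0,0.0018,0],[0.035,0.001,0,0.0018,0],[0.035,0.0004,0,0.001,0],[0.035,0,0,0,0],[0.035,0,0,0,0]]}}

```text
time_s: 20.6
position: [0.5049, -0.2958, 0.0761]
ee_rot: [-3.109, -0.45, 0.003]
wrist_force: [-7.9, 2.6, 11.4]
width: 0.0439
```

```bash
python3 where.py; python3 prof.py
```

```text
20.6 tcp [ 0.5049 -0.2958  0.0761] azx 16.47 grasp in nest [ 0.5  0.1 37.3] F [-7.9  2.6 11.4] w 0.04389793892345422
[(150, np.float64(58.5), np.float64(0.1)), (157, np.float64(55.5), np.float64(-0.1)), (164, np.float64(52.8), np.float64(0.1)), (171, np.float64(49.6), np.float64(-0.2)), (178, np.float64(46.4), np.float64(-0.2)), (185, np.float64(43.6), np.float64(0.2)), (192, np.float64(40.2), np.float64(0.1)), (199, np.float64(36.8), np.float64(0.1)), (206, np.float64(34.7), np.float64(1.6)), (213, np.float64(35.0), np.float64(5.7)), (220, np.float64(34.8), np.float64(9.3)), (227, np.float64(33.9), np.float64(12.0)), (234, np.float64(30.4), np.float64(12.0)), (241, np.float64(26.7), np.float64(12.0)), (248, np.float64(22.8), np.float64(11.9)), (255, np.float64(19.0), np.float64(12.1)), (262, np.float64(17.6), np.float64(14.4)), (269, np.float64(17.9), np.float64(18.1)), (276, np.float64(18.0), np.float64(21.6)), (283, np.float64(17.8), np.float64(24.7)), (290, np.float64(17.7), np.float64(27.9)), (297, np.float64(17.9), np.float64(31.1)), (304, np.float64(18.0), np.float64(34.2)), (311, np.float64(17.8), np.float64(37.1)), (318, np.float64(17.8), np.float64(39.9)), (325, np.float64(17.8), np.float64(42.7)), (332, np.float64(15.8), np.float64(44.3)), (339, np.float64(12.4), np.float64(44.9)), (346, np.float64(7.8), np.float64(45.0)), (353, np.float64(2.6), np.float64(44.8))]
```

The board is home: top at 12.0 mm, flat. I release, retreat and go over the knob.

Emit:
{"fn": "servo_tool", "kwargs": {"commands": [[0.05,-0.0005,0,-0.001,0],[0.05,0,0,0,0],[0.05,0,0,0,0],[0.05,0,0,-0.02,0],[0.05,0,0,-0.04,0],[0.05,0,0,-0.045,0],[0.034,-0.0123,-0.034,0,0],[0.034,-0.0124,-0.034,0,0],[0.034,-0.0124,-0.0342,0,0],[0.034,0,0,0,0]]}}

```text
time_s: 21.65
position: [0.4381, -0.2049, 0.1796]
ee_rot: [-3.106, -0.452, 0.003]
wrist_force: [0.1, 0.1, -0.3]
width: 0.035
```

Emit:
{"fn": "servo_tool", "kwargs": {"commands": [[0.034,0,0,0,0],[0.034,0,0,0,0]]}}

```text
time_s: 21.85
position: [0.4413, -0.2091, 0.1811]
ee_rot: [3.108, 0.449, 0.002]
wrist_force: [-0.0, 0.6, -1.0]
width: 0.0343
```

```bash
python3 where.py
python3 - <<'E'
from where import *
s=cams.snapshot('wrist'); save(s,'w8.png')
V,U=np.mgrid[0:358,0:640]; z=s['range_z'][V,U]; k=z>0; W=n_of(world(s,U[k],V[k],z[k]))*1000
g=W[(W[:,2]>26)&(W[:,2]<52)&(W[:,1]>75)&(W[:,1]<135)&(W[:,0]<0)&(W[:,0]>-60)]; print('knob',len(g),g.mean(0),np.percentile(g,[1,99],axis=0))
g=W[(W[:,2]>8)&(W[:,2]<15)&(abs(W[:,1])<64)&(W[:,0]>20)&(W[:,0]<34)]; print('plate',np.linalg.lstsq(np.c_[g[:,:2],np.ones(len(g))],g[:,2],rcond=None)[0],g[:,2].mean())
g=W[(W[:,2]>8)&(W[:,2]<15)&(abs(W[:,1])<75)&(W[:,0]<40)&(W[:,0]>-40)];print(np.percentile(g,[.5,99.5],axis=0))
E
```

```text
21.85 tcp [ 0.4413 -0.2091  0.1811] azx 16.46 grasp in nest [ 18.9 101.4 146.9] F [-0.   0.6 -1. ] w 0.034284821807422344
knob 852 [-33.49844806 102.10409067  40.56835765] [[-44.97910751  91.23680106  26.09143544]
 [ -0.82405405 109.40754644  50.79641042]]
plate [-7.03996996e-04 -4.97421762e-04  1.20757422e+01] 12.055711310503499
[[-34.90414814 -64.58528689   8.2959071 ]
 [ 35.32754181  65.17908119  14.36556522]]
```

View pics/w8.png

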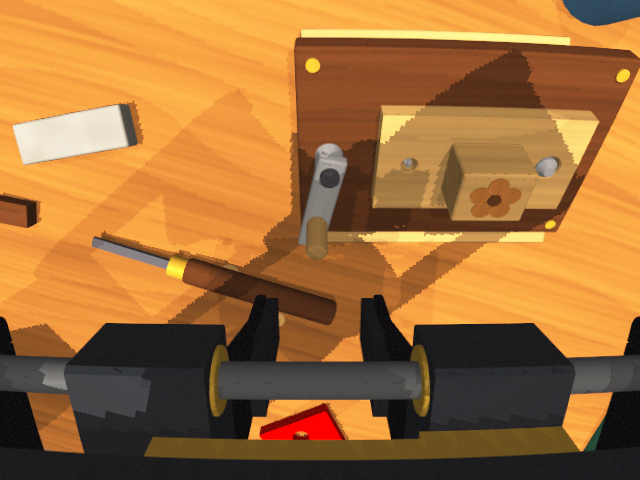

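The board sits over both pins (steel visible in both holes at (409,163) and (547,166)); the knob is at (316,240). I descend and grip the knob.

Emit:
{"fn": "servo_tool", "kwargs": {"commands": [[0.034,-0.0015,-0.001,0.04,0],[0.034,0,0,0.04,0],[0.034,0,0,0.024,0],[0.034,0,0,0.0097,0],[0.034,0,0,0,0],[0.034,0,0,0,0],[0.008,0,0,0,0],[0.008,0,0,0,0],[0.008,0,0,0,0],[0.008,0,0,0,0]]}}

```text
time_s: 22.9
position: [0.4393, -0.208, 0.0677]
ee_rot: [3.108, 0.45, 0.002]
wrist_force: [-0.6, 0.4, 1.7]
width: 0.013
```

```bash
python3 where.py
python3 - <<'E'
import numpy as np
th=np.linspace(1.76,-.06,15); p=np.array([-40*np.sin(th),95-40*np.cos(th)]).T
print(p[-1])
for d in np.diff(p,axis=0): print(np.round(d/1000@np.array([[.8776,0,-.4794],[0,-1,0]]),4))
E
```

```text
22.9 tcp [ 0.4393 -0.208   0.0677] azx 16.47 grasp in nest [-37.  103.   48.2] F [-0.6  0.4  1.7] w 0.013037069793607452
[ 2.39856026 55.0719784 ]
[-0.0006  0.0052  0.0003]
[ 0.      0.0052 -0.    ]
[ 0.0006  0.0051 -0.0003]
[ 0.0012  0.005  -0.0007]
[ 0.0018  0.0048 -0.001 ]
[ 0.0023  0.0045 -0.0013]
[ 0.0028  0.0041 -0.0015]
[ 0.0032  0.0037 -0.0018]
[ 0.0036  0.0032 -0.002 ]
[ 0.0039  0.0026 -0.0022]
[ 0.0042  0.002  -0.0023]
[ 0.0044  0.0014 -0.0024]
[ 0.0045  0.0007 -0.0025]
[ 0.0046  0.     -0.0025]
```

Emit:
{"fn": "servo_tool", "kwargs": {"commands": [[0.008,-0.0006,0.0052,0.0003,0],[0.008,0,0.0052,0,0],[0.008,0.0006,0.0051,-0.0003,0],[0.008,0.0012,0.005,-0.0007,0],[0.008,0.0018,0.0048,-0.001,0],[0.008,0.0023,0.0045,-0.0013,0],[0.008,0.0028,0.0041,-0.0015,0],[0.008,0.0032,0.0037,-0.0018,0],[0.008,0.0036,0.0032,-0.002,0],[0.008,0.0039,0.0026,-0.0022,0]]}}

```text
time_s: 23.9
position: [0.4662, -0.2432, 0.0761]
ee_rot: [-3.106, -0.45, 0.01]
wrist_force: [-9.1, 1.5, 1.1]
width: 0.0135
```

Emit:
{"fn": "servo_tool", "kwargs": {"commands": [[0.008,0.0042,0.002,-0.0023,0],[0.008,0.0044,0.0014,-0.0024,0],[0.008,0.0045,0.0007,-0.0025,0],[0.008,0.0046,0,-0.0025,0],[0.008,0,0,0,0],[0.008,0,0,0,0]]}}

```text
time_s: 24.5
position: [0.4867, -0.2437, 0.0869]
ee_rot: [3.108, 0.45, -0.002]
wrist_force: [-2.9, -3.9, -0.9]
width: 0.0132
```

```bash
python3 where.py
```

```text
24.5 tcp [ 0.4867 -0.2437  0.0869] azx 16.47 grasp in nest [ 3.3 55.3 48.1] F [-2.9 -3.9 -0.9] w 0.013183191962292515
```

Emit:
{"fn": "servo_tool", "kwargs": {"commands": [[0.008,0.002,0,-0.0011,0],[0.008,0.002,0,-0.0011,0],[0.008,0.001,0,-0.0005,0],[0.008,0,0,0,0],[0.008,0,0,0,0]]}}

```text
time_s: 25.0
position: [0.4899, -0.2428, 0.0887]
ee_rot: [3.108, 0.449, -0.007]
wrist_force: [-6.5, -8.0, -3.6]
width: 0.0127
```

```bash
python3 where.py
```

```text
25.0 tcp [ 0.4899 -0.2428  0.0887] azx 16.45 grasp in nest [ 7.2 55.3 48.1] F [-6.5 -8.  -3.6] w 0.012749670904242389
```

Emit:
{"fn": "servo_tool", "kwargs": {"commands": [[0.034,0,0,0,0],[0.034,0,0,0,0],[0.034,0,0,0,0],[0.034,0,0,-0.02,0],[0.034,0,0,-0.04,0],[0.034,0,0,-0.045,0],[0.034,0,0,-0.045,0],[0.034,0,0,-0.045,0],[0.034,0,0,0,0],[0.034,0,0,0,0]]}}

```text
time_s: 26.0
position: [0.493, -0.2416, 0.2867]
ee_rot: [3.107, 0.45, 0.005]
wrist_force: [-0.2, 0.9, -0.6]
width: 0.0336
```

```bash
python3 where.py
python3 - <<'E'
from where import *
s=cams.snapshot('wrist'); 
a=cv2.resize(s['img'][100:300,150:470],(640,400)); cv2.imwrite('pics/w9.png',a[:,:,::-1])
V,U=np.mgrid[0:340,0:640]; z=s['range_z'][V,U]; k=z>0; W=n_of(world(s,U[k],V[k],z[k]))*1000
g=W[(W[:,2]>18)&(W[:,2]<24)&(W[:,1]>26)&(W[:,1]<110)&(abs(W[:,0])<22)]
print('bar',len(g),np.percentile(g,[1,99],axis=0))
for y in range(32,108,6):
    q=g[abs(g[:,1]-y)<2.5]
    if len(q): print(y,np.round(np.percentile(q[:,0],[5,50,95]),1))
g=W[(W[:,2]>28)&(W[:,2]<52)&(W[:,1]>40)&(W[:,1]<75)&(abs(W[:,0])<22)]; print('knob',len(g),g.mean(0),np.percentile(g,[1,99],axis=0))
g=W[(W[:,2]>8)&(W[:,2]<15)&(abs(W[:,1])<64)&(W[:,0]>20)&(W[:,0]<34)]; print('plate',np.linalg.lstsq(np.c_[g[:,:2],np.ones(len(g))],g[:,2],rcond=None)[0],g[:,2].mean())
E
```

```text
26.0 tcp [ 0.493  -0.2416  0.2867] azx 16.49 grasp in nest [104.9  55.6 220.3] F [-0.2  0.9 -0.6] w 0.0335849676370031
bar 1220 [[ -8.17754716  31.65369695  18.1725779 ]
 [  8.90862013 104.97456701  23.31521218]]
32 [-7.2  2.5  8.4]
38 [-7.5  2.1  8.4]
44 [-7.1  1.8  8.2]
50 [1.3 6.5 8.5]
56 [4.9 7.3 8.5]
62 [-7.1  4.3  8.4]
68 [-7.4  2.3  8.7]
74 [-7.3  1.1  8.3]
80 [-7.5  1.1  8.5]
86 [-7.1  1.4  8.5]
92 [2.  6.2 8.9]
98 [3.2 6.7 8.5]
104 [-7.2  1.5  8.5]
knob 426 [ 2.95284855 54.8410362  42.79761053] [[-6.17315968 48.27385013 28.46191428]
 [ 6.7183231  61.7005907  50.79051993]]
plate [-6.03481885e-03 -3.82889415e-03  1.21464245e+01] 11.98246199212587
```

View pics/w9.png

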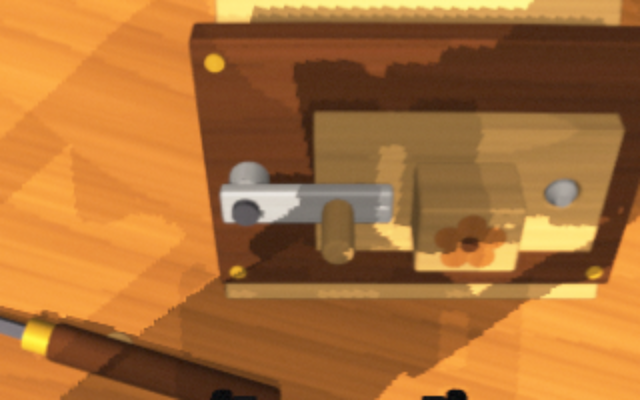

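The bar edges run at constant x from y = 32 to 104, so the bar is parallel to nest y at angle 0, over the board's end. The plate is flat at 12.0 mm. Handing in.

```bash
python3 -c "
from h import *
print(bot.job_done(), status.state()['time_s'])"
```

```text
the job is handed in; nothing more can be done
the job is handed in; nothing more can be done
```

The pale two-hole board is mounted on the carving stand with the hold-down bar swung back over its end, and I handed the job in at about 26 s.

- **Bar out:** I gripped the bar by its knob and swung it to about 1.76 rad, clear of the board.
- **Tilting the board:** the tool cannot tilt, so I set the board down on the upper slope, above the pins, to take the slope's angle. The first try left its near edge resting on the round pin, so I regripped it 14 mm higher and let it go. It then lay flat.
- **Mounting:** I gripped it again at that angle and lowered it over both pins, big hole on the round pin.
- **Bar back:** I swung the bar back by the knob until the resistance rose at its stop, then let go and withdrew.

**Last checks (wrist camera):**
- The plate top was 12.0 mm above the face with almost no tilt (at most 0.006 rad).
- Steel showed in both holes before the bar went back. Afterwards the bar covers the small hole.
- The bar lay parallel to the nest's y axis, within about 0.01 rad of 0. The tool was touching nothing.
- The wrist force peaked at about 46 N in the readings I took after each move, during that first try at tilting the board.

No check disagreed. I did not compare the bystanders' positions before and after. I saw no contact with them, and those visible in the wrist views looked undisturbed.

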